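# Rotate the agar plate stock, first in first out

### The arm

A 6-joint arm with a two-finger parallel gripper is mounted at the origin on a cart in front of the work surface, level with it; the furniture and walls round the work are solid. World frame = base frame: x ahead of the robot, y to its left, z up, the work surface at z = 0. Lengths are in m, angles in rad, forces in N, time in s.
With the tool pointing down it reaches from about 0.35 to 0.85 m from the base axis. Payload 8.1 kg.
Tool frame: the origin (TCP) lies midway between the tips of the shut fingers; the grasp point (between the pads) lies 19 mm behind it; z points along the fingers, y is the line along which they close (so a half turn about z gives the same grasp; the last joint's range is limited). The gripper opens to 93 mm and grips with 3 to 60 N. Pads are 15 mm wide; open, the fingers measure 128 mm over their backs; the gripper's body (75 mm by 188 mm) begins 65 mm behind the grasp point.
Start: joints at [1.095, 0.13, 1.488, -0, 1.523, -0.085], TCP at [0.229, 0.555, 0.219] pointing down, gripper open.
Joint ranges: [-2.96, 2.96], [-0.89, 2.26], [0.02, 2.5], [-1.34, 4.48], [0, 2.73], [-2.66, 2.66]. Speed limits (rad/s): [2.39, 2.39, 2.79, 3.14, 3.14, 3.14].

### API

Orientations are given as a unit quaternion [w, x, y, z].
In Python, from workcell import r, eyes, search_frame, regions_of gives the robot as it stands.
- The arm moves only by the tool move_tool, called after "Call:" as name(argument=value, ...), one argument or row to a line, values as JSON. Schema: {"type":"object","properties":{"steps":{"type":"array","items":{"type":"array","items":{"type":"number"},"minItems":6,"maxItems":6},"minItems":1,"maxItems":20},"finger_gap":{"type":"number"},"clamp_n":{"type":"number"},"only":{"type":"string"},"quiet":{"type":"boolean"},"lines":{"type":"string"}},"required":["steps"],"additionalProperties":false}. steps is a list of rows, 1 to 20 of them, each of 6 numbers: dx, dy, dz in shares of the most that a row can go, 1 being 50 mm, then a rotation vector rx, ry, rz in parts of the range, where 1.0 means 2 rad; each row shifts and turns the commanded pose from where the row before left it, along the tool's axes as they then stand; what a row does not reach is not made up. A row lasts 1/10 s, in which the tool goes at most 0.05 m and 0.15 rad, less where a joint would pass 70% of its speed; a pose out of reach is approached as far as the arm can. finger_gap is the opening from 0.0 (shut) to 1.0 (fully open), set as the call begins (left out keeps the last). The fingers move at their own pace and stop on an object; clamp_n is the grip in N (left out, the last holds). Time passes only in rows, so rows that do not move let the fingers close. The tool returns the time, the measured TCP pose, the force, the opening and the grip force at its end. only (a regular expression) keeps the lines of the reply that match it, lines (a string "A,B") keeps lines A to B, and quiet returns only ok. Input that does not fit is refused with a message, and nothing moves.
- r.get_state(): the state, without advancing time (a new reading comes with each control period).
- eyes.grab_frame(name): name is "scene" or "side" or "wrist"; returns the picture (480x640x3 uint8, blue, green, red); there is no depth.
- eyes.camera_params(name): a dict with "K" (3x3 intrinsics, pixels), "R" (3x3) and "t" (3): a world point X has camera coordinates R X + t; the wrist camera has in their place "tool_from_camera" (4x4, takes a point from camera to tool coordinates, whose origin is the TCP and whose axes are the flange's). Camera axes: x right, y down, z forward; pixel columns grow to the right and rows downward; lengths in m; the calibration is good to about 2 mm. A picture is of the moment at which its call begins: read the wrist's pose just before it. camera_params takes no time and is no camera call.
- r.job_done(): hands the job in; it is judged then, once.
Trained networks look in the newest picture that a camera, given by its name, has taken for a name from the list of things; names that differ only in an ending like _2 or _b are one class to them, and where a whole thing is asked for, a point or a joint stands for the part that bears it (a point fixed in the world has none). Each returns a list of dicts, best first, with "score" (0 to 1); they miss things now and then, are a little off and sometimes report something else, mostly with a low value. They report only what shows in the picture. A call takes as long as a camera call. They do not tell look-alikes from the thing itself.
- search_frame(camera, query): "box" ([left, top, right, bottom] as shares, 0 to 1, of the picture: columns of its width, rows of its height, round what is visible of it).
- regions_of(camera, query): "region" (480x640 bool, what is visible of it) and "box" ([left, top, right, bottom] as shares, 0 to 1, of the picture: columns of its width, rows of its height, round what is visible of it).
The state is a dict: "time": time; "joints": joint angles; "qd": joint speeds; "effort": joint torques, N m; "tool_pos": TCP position; "orientation": TCP orientation; "contact_force": force on the tool from outside, world axes, zero at the start; "torque": the same for the moment, N m; "grip_width": opening from 0.0 (shut) to 1.0 (fully open); "gripper_force": force on a finger pad.
Only numpy, scipy, OpenCV 4.12 (cv2) and the standard library are available. Lean on these libraries where they do the work, as an engineer would, in place of code of your own. Each camera call takes 0.05 s, during which the arm holds its last target. There are 200 camera calls.

### The job

A fresh delivery of agar plates has come in, and plates are always used from the top of the stack, so rotate the stock first in, first out. In each nest the new plate (blue dot) must lie at the bottom with the old plate of the same agar (green dot) back on top of it: cream plates in the nest with the yellow base, reddish blood agar plates in the nest with the red base; you may park a plate on the clear bench meanwhile. Keep the plates level, leave both stacks sitting flat between the rods, and do not disturb the timer, the vial or the pipette.

Things in the scene. Friction and masses are not known exactly. Their poses are not given: they have to be found in the camera images.
- nest_yellow: plate nest for cream agar: fixed yellow base pad 70x70 mm; origin: centre of underside, z up; flat seat at z +8 mm. Four steel guide rods (5.4 mm thick) at (+-26.5, +-26.5) mm in its own x, y leave a 69 mm round well and flare outward above +40 mm (tops +56 mm). Fingers pass between rods only along its x or y (47 mm gaps). In one of four places; 110 mm or more from other nests and new plates.
- nest_red: plate nest for red agar: fixed red base pad 70x70 mm; origin: centre of underside, z up; flat seat at z +8 mm. Four steel guide rods (5.4 mm thick) at (+-26.5, +-26.5) mm in its own x, y leave a 69 mm round well and flare outward above +40 mm (tops +56 mm). Fingers pass between rods only along its x or y (47 mm gaps). In one of four places; 110 mm or more from other nests and new plates.
- old_cream: old cream plate: closed round petri dish, cream agar, green 16 mm dot sticker on the lid. Looks 58 mm wide, 16 mm high; solid to the gripper as a disc 55 mm wide, 13 mm high, 24 to 42 g. Origin: centre of underside, z up. Plates stack at 13 mm pitch. At the start it lies alone in the yellow nest.
- old_red: old red plate: closed round petri dish, reddish blood agar, green 16 mm dot sticker on the lid. Looks 58 mm wide, 16 mm high; solid to the gripper as a disc 55 mm wide, 13 mm high, 24 to 42 g. Origin: centre of underside, z up. Plates stack at 13 mm pitch. At the start it lies alone in the red nest.
- new_cream: new cream plate: closed round petri dish, cream agar, blue 16 mm dot sticker on the lid. Looks 58 mm wide, 16 mm high; solid to the gripper as a disc 55 mm wide, 13 mm high, 24 to 42 g. Origin: centre of underside, z up. Plates stack at 13 mm pitch. At the start it lies flat on the bench in one of the four places.
- new_red: new red plate: closed round petri dish, reddish blood agar, blue 16 mm dot sticker on the lid. Looks 58 mm wide, 16 mm high; solid to the gripper as a disc 55 mm wide, 13 mm high, 24 to 42 g. Origin: centre of underside, z up. Plates stack at 13 mm pitch. At the start it lies flat on the bench in one of the four places.
- timer: white bench timer 66 x 66 x 20 mm lying in the middle of the work, a bystander. Origin: centre of its underside. The bench nearer to the robot than the timer, straight ahead (x 0.42 to 0.54 m, y -0.06 to 0.06 m), is always clear: a plate may be parked there.
- amber_vial: brown screw-cap vial with a red cap, 28 mm wide and 62 mm high, standing to the right of the work, a bystander. Origin: centre of its underside.
- pipette: black and white hand pipette 238 mm long, 56 mm wide, 32 mm high, lying to the left of the work, a bystander. Origin: centre of its underside.
Things that resemble listed ones, but are neither listed nor needed, are in the scene too. Of the things that look like the nest_red, take the one that is farthest to the robot's left at the start.

How it is judged:
By the outcome, as a careful person would: the job done as asked, in the order asked, and still so for the second after the job is handed in, with the robot touching nothing.
It also fails if it takes over 115 s, if anything falls off the work surface, if the arm or the gripper's body presses on something with over 40 N, if the wrist force passes 120 N, or if a joint passes its speed limit or range.

## Working session

There is one attempt and no reset: what is moved stays moved. The work goes in short steps, Python scripts to look and compute and a tool call to move; the robot and the scene stay as the last step left them, time stands still between calls to the robot, and variables do not carry over. Pictures are saved under pics/ and viewed, at most 14 in all, crops included, and the job is handed in when it is done.

```bash
ls; mkdir -p pics; python3 - <<'E'
from workcell import r,eyes,search_frame,regions_of
import cv2
s=r.get_state(); print({k:(s[k]) for k in('time','tool_pos','orientation','grip_width')})
for c in('scene','side'):
    im=eyes.grab_frame(c); cv2.imwrite(f'pics/{c}0.png',im)
    p=eyes.camera_params(c); print(c,p)
    for q in('nest_yellow','nest_red','old_cream','old_red','new_cream','new_red','timer','amber_vial','pipette'):
        for d in search_frame(c,q)[:4]:
            b=d['box']; print(q,round(d['score'],2),[round(b[0]*640),round(b[1]*480),round(b[2]*640),round(b[3]*480)])
print(eyes.camera_params('wrist')); print(r.get_state()['time'])
E
```

```text
pics
{'time': 0.0, 'tool_pos': array([0.22826599, 0.55427443, 0.21760472]), 'orientation': array([-2.30158004e-04,  1.94131497e-01,  9.80975106e-01, -8.66145968e-04]), 'grip_width': 1.001536970686338}
scene {'K': array([[453.48294515,   0.        , 313.17087817],
       [  0.        , 453.48294515, 237.21513903],
       [  0.        ,   0.        ,   1.        ]]), 'R': array([[ 0.62471231, -0.78059403, -0.02018621],
       [-0.44315455, -0.33313629, -0.83224651],
       [ 0.6429219 ,  0.52886025, -0.55403814]]), 't': array([-0.35280405,  0.23491339,  0.81399383])}
nest_yellow 0.83 [351, 255, 392, 295]
nest_red 0.94 [420, 330, 481, 394]
nest_red 0.81 [383, 219, 422, 256]
nest_red 0.8 [466, 295, 519, 333]
nest_red 0.62 [402, 281, 453, 331]
old_cream 0.59 [354, 268, 384, 291]
old_red 0.77 [389, 230, 416, 247]
new_cream 0.7 [276, 196, 296, 211]
new_red 0.87 [218, 214, 241, 232]
timer 0.87 [315, 208, 347, 229]
timer 0.55 [351, 264, 390, 295]
amber_vial 0.59 [442, 260, 463, 288]
pipette 0.61 [170, 180, 231, 196]
side {'K': array([[548.07301554,   0.        , 318.25369761],
       [  0.   
[... 681 characters left out ...]

timer 0.57 [366, 212, 395, 236]
amber_vial 0.59 [368, 334, 385, 361]
amber_vial 0.5 [385, 276, 407, 297]
pipette 0.67 [383, 277, 407, 298]
pipette 0.62 [307, 110, 343, 153]
{'K': array([[336.1606992 ,   0.        , 323.57769657],
       [  0.        , 336.1606992 , 245.76479279],
       [  0.        ,   0.        ,   1.        ]]), 'tool_from_camera': array([[-6.09253957e-04, -9.71340085e-01, -2.37693221e-01,
         6.59295711e-02],
       [ 9.99999747e-01, -5.04742300e-04, -5.00550136e-04,
         7.04745565e-04],
       [ 3.66230588e-04, -2.37693466e-01,  9.71340147e-01,
        -1.66175898e-01],
       [ 0.00000000e+00,  0.00000000e+00,  0.00000000e+00,
         1.00000000e+00]])}
1.0
```

```bash
python3 - <<'E'
import cv2
a=cv2.imread('pics/scene0.png')[150:410,150:550];cv2.imwrite('pics/scene0c.png',cv2.resize(a,(800,520),interpolation=cv2.INTER_CUBIC))
a=cv2.imread('pics/side0.png')[100:430,200:460];cv2.imwrite('pics/side0c.png',cv2.resize(a,(468,594),interpolation=cv2.INTER_CUBIC))
E
```

```text
(no output)
```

View pics/scene0c.png

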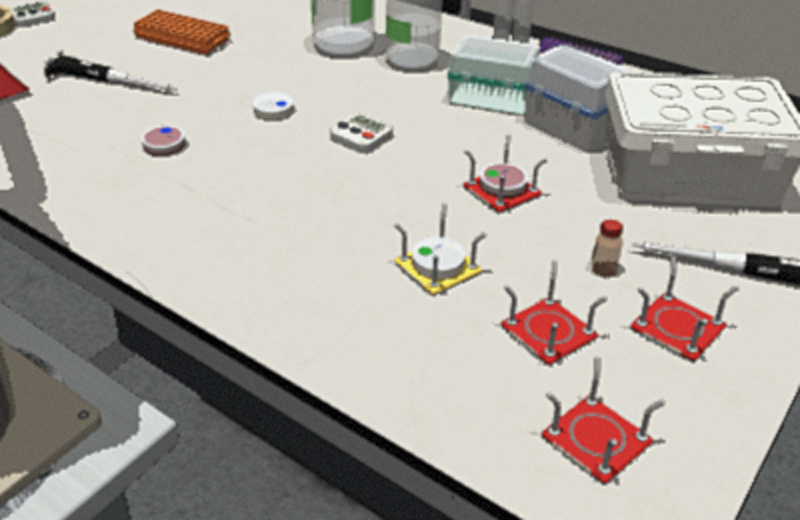

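View pics/side0c.png

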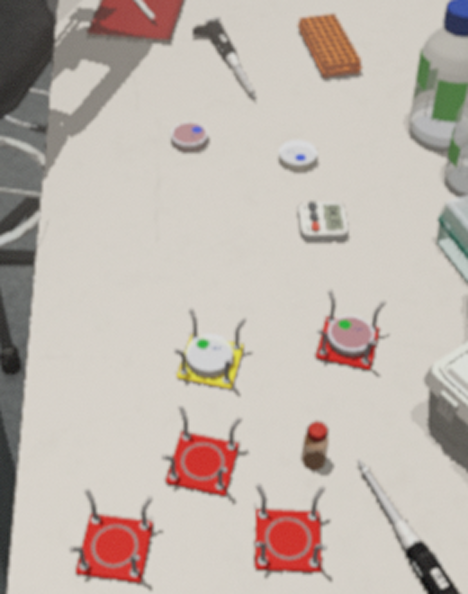

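The red nest holding a plate, at scene pixel (401,243), lies farthest up in the side view, which is the robot's left. Its look-alikes are the empty red nests at (425,313), (490,310) and (449,366). The new plates are blood at (232,219) and cream at (286,202), with the timer at (331,217). The yellow nest is at (370,280).

```bash
cat > h.py <<'E'
from workcell import r,eyes,search_frame,regions_of
import numpy as np,cv2
from scipy.spatial.transform import Rotation as Ro
def cam(c,s=None):
    p=eyes.camera_params(c)
    if c!='wrist': return p['K'],p['R'],p['t']
    s=s or r.get_state(); q=s['orientation']; T=np.eye(4); T[:3,:3]=Ro.from_quat([q[1],q[2],q[3],q[0]]).as_matrix(); T[:3,3]=s['tool_pos']
    W=np.linalg.inv(T@p['tool_from_camera']); return p['K'],W[:3,:3],W[:3,3]
def plane(C,uv,z):
    K,R,t=C; d=R.T@np.linalg.solve(K,[uv[0],uv[1],1]); o=-R.T@t
    return (o+d*(z-o[2])/d[2])[:2]
def proj(C,X):
    K,R,t=C; v=K@(R@np.asarray(X,float)+t); return v[:2]/v[2]
def state():
    s=r.get_state(); q=s['orientation']; M=Ro.from_quat([q[1],q[2],q[3],q[0]]).as_matrix()
    print('t',round(s['time'],2),'tcp',np.round(s['tool_pos'],4),'yaw of tool y',round(np.degrees(np.arctan2(M[1,1],M[0,1])),2),'z',np.round(M[:,2],3),'j',np.round(s['joints'],2)); return s,M
def to(xyz,yaw):
    "tool-axis shift and turn to reach xyz, tool y at yaw deg (mod 180), pointing down"
    s,M=state()
    y0=np.degrees(np.arctan2(M[1,1],M[0,1])); d=(yaw-y0+90)%180-90
    print('shift',np.round(M.T@(np.array(xyz)-s['tool_pos']),4),'rz',round(-np.radians(d),4))
E
python3 - <<'E'
from h import *
for c in('scene','side'):
    eyes.grab_frame(c); C=cam(c)
    for q,z in(('nest_yellow',.02),('nest_red',.02),('old_cream',.016),('old_red',.016),('new_cream',.008),('new_red',.008),('timer',.01)):
        for d in regions_of(c,q)[:4]:
            b=np.array(d['box'])*[640,480,640,480]
            ys,xs=np.nonzero(d['region'])
            print(c,q,round(d['score'],2),np.round([xs.mean(),ys.mean()]),np.round(plane(C,(xs.mean(),ys.mean()),z),3))
state()
E
```

```text
scene nest_yellow 0.88 [368. 283.] [ 0.454 -0.239]
scene nest_red 0.96 [424. 313.] [ 0.441 -0.378]
scene nest_red 0.83 [449. 367.] [ 0.346 -0.472]
scene nest_red 0.68 [490. 311.] [ 0.525 -0.475]
scene nest_red 0.64 [398. 246.] [ 0.614 -0.221]
scene old_cream 0.93 [369. 278.] [ 0.472 -0.23 ]
scene old_red 0.74 [402. 240.] [ 0.646 -0.213]
scene new_cream 0.54 [287. 203.] [0.626 0.146]
scene new_red 0.75 [231. 220.] [0.466 0.203]
scene timer 0.85 [331. 216.] [0.641 0.   ]
side nest_yellow 0.92 [318. 302.] [ 0.479 -0.246]
side nest_red 0.91 [390. 294.] [ 0.637 -0.235]
side nest_red 0.86 [263. 402.] [ 0.362 -0.473]
side nest_red 0.68 [313. 355.] [ 0.459 -0.379]
side nest_red 0.66 [360. 399.] [ 0.541 -0.479]
side old_cream 0.83 [316. 296.] [ 0.474 -0.227]
side old_red 0.82 [394. 286.] [ 0.65  -0.208]
side new_cream 0.65 [365. 186.] [0.633 0.151]
side new_red 0.52 [305. 175.] [0.473 0.209]
side timer 0.78 [379. 222.] [0.649 0.004]
t 1.8 tcp [0.2286 0.5548 0.2186] yaw of tool y 67.61 z [ 0.  0. -1.] j [ 1.09  0.13  1.49 -0.    1.52 -0.09]
```

```bash
python3 -c "
from h import *
to([.42,-.02,.30],90)"
```

```text
t 1.8 tcp [0.2286 0.5548 0.2186] yaw of tool y 67.61 z [ 0.  0. -1.] j [ 1.09  0.13  1.49 -0.    1.52 -0.09]
shift [-0.396  -0.4585 -0.0814] rz -0.3908
```

Units first: shifts go in shares of 50 mm and turns go in shares of 2 rad. So -0.0353 m is -0.706, -0.0305 m is -0.61, -0.13 rad / 2 = -0.065.

Call:
move_tool(
  steps=[
    [-0.61, -0.706, -0.126, 0, 0, 0],
    [-0.61, -0.706, -0.126, 0, 0, 0],
    [-0.61, -0.706, -0.126, 0, 0, 0],
    [-0.61, -0.706, -0.126, 0, 0, 0],
    [-0.61, -0.706, -0.126, 0, 0, 0],
    [-0.61, -0.706, -0.126, 0, 0, 0],
    [-0.61, -0.706, -0.126, 0, 0, 0],
    [-0.61, -0.706, -0.126, 0, 0, 0],
    [-0.61, -0.706, -0.126, 0, 0, 0],
    [-0.61, -0.706, -0.126, 0, 0, 0],
    [-0.61, -0.706, -0.126, 0, 0, 0],
    [-0.61, -0.706, -0.126, 0, 0, 0],
    [-0.61, -0.706, -0.126, 0, 0, 0],
    [0, 0, 0, 0, 0, -0.065],
    [0, 0, 0, 0, 0, -0.065],
    [0, 0, 0, 0, 0, -0.065],
    [0, 0, 0, 0, 0, 0],
  ],
  finger_gap=1.0,
)

```text
time: 3.5
tool_pos: [0.4203, -0.0208, 0.3006]
orientation: [0.0, -0.0, 1.0, -0.0]
contact_force: [0.6, 0.2, 0.9]
grip_width: 1.003
gripper_force: 0.0
```

```bash
python3 - <<'E'
from h import *
s,M=state(); C=cam('wrist',s); im=eyes.grab_frame('wrist'); cv2.imwrite('pics/w1.png',im)
for q,z in(('nest_yellow',.02),('nest_red',.02),('old_cream',.024),('old_red',.024),('new_cream',.016),('new_red',.016),('timer',.01)):
    for d in regions_of('wrist',q)[:2]:
        ys,xs=np.nonzero(d['region']); u=(xs.mean(),ys.mean())
        print(q,round(d['score'],2),np.round(u),np.round(plane(C,u,z),4),np.round(np.array(d['box'])*[640,480,640,480]))
E
```

```text
t 3.5 tcp [ 0.4203 -0.0208  0.3006] yaw of tool y 90.04 z [ 0. -0. -1.] j [-0.17 -0.39  1.81  0.    1.71 -1.74]
nest_yellow 0.73 [484. 248.] [0.4675 0.2005] [460. 228. 506. 271.]
nest_yellow 0.71 [179. 250.] [ 0.4706 -0.2182] [134. 217. 207. 293.]
nest_red 0.91 [ 70. 238.] [ 0.4537 -0.3657] [ 15. 210. 104. 281.]
nest_red 0.9 [ 19. 279.] [ 0.5125 -0.4471] [  0. 267.  37. 290.]
old_cream 0.84 [172. 252.] [ 0.4712 -0.2272] [151. 231. 192. 272.]
old_red 0.86 [203. 373.] [ 0.6585 -0.1997] [189. 363. 217. 387.]
new_cream 0.58 [434. 364.] [0.6491 0.1472] [422. 360. 448. 372.]
new_red 0.77 [485. 248.] [0.4684 0.2026] [459. 231. 509. 271.]
timer 0.76 [339. 370.] [0.663  0.0042] [318. 356. 361. 384.]
```

View pics/w1.png

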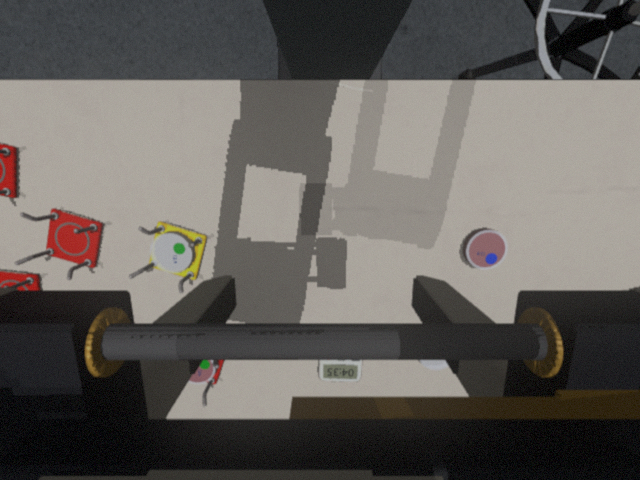

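The wrist view shows the yellow nest at (179,250), slightly turned. New red is at (485,248), and old red in its nest at (203,373) is partly hidden by the gripper. I'm moving over the yellow nest for a closer look.

In the tool's units: -0.042 m is -0.84, -0.04 m is -0.8.

Call:
move_tool(
  steps=[
    [-0.1, -0.84, 0.4, 0, 0, 0],
    [-0.1, -0.84, 0.4, 0, 0, 0],
    [-0.1, -0.84, 0.4, 0, 0, 0],
    [-0.1, -0.84, 0.4, 0, 0, 0],
    [-0.1, -0.8, 0.4, 0, 0, 0],
    [0, 0, 0, 0, 0, 0],
    [0, 0, 0, 0, 0, 0],
  ],
  lines="1,2",
)

```text
time: 4.6
tool_pos: [0.4446, -0.2288, 0.1997]
```

```bash
cat >> h.py <<'E'
def look(name,nest,plates,ztop,show=False,zpad=.008):
    s,M=state(); C=cam('wrist',s); im=eyes.grab_frame('wrist'); cv2.imwrite(f'pics/{name}.png',im)
    for q in plates:
        for d in regions_of('wrist',q)[:2]:
            cs=max(cv2.findContours(d['region'].astype('uint8'),0,2)[0],key=len); h=cv2.convexHull(cs)[:,0]
            P=np.array([plane(C,u,ztop) for u in h],np.float32); (c,rad)=cv2.minEnclosingCircle(P)
            print(q,round(d['score'],2),'px',np.round(h.mean(0)),'xy',np.round(c,4),'rad',round(rad,4))
    if nest:
        for d in regions_of('wrist',nest)[:2]:
            b=np.array(d['box'])*[640,480,640,480]; x0,y0,x1,y1=[int(v) for v in b]
            hsv=cv2.cvtColor(im,cv2.COLOR_BGR2HSV)
            m=cv2.inRange(hsv,(20,120,90),(35,255,255)) if 'yellow' in nest else cv2.inRange(hsv,(0,180,90),(6,255,255))|cv2.inRange(hsv,(174,180,90),(180,255,255))
            k=np.zeros_like(m); k[max(0,y0):y1+1,max(0,x0):x1+1]=255; m&=k
            m=cv2.morphologyEx(m,cv2.MORPH_OPEN,np.ones((2,2)))
            ys,xs=np.nonzero(m)
            if len(xs)<20: continue
            h=cv2.convexHull(np.c_[xs,ys])[:,0]
            P=np.array([plane(C,u,zpad) for u in h],np.float32); q=cv2.minAreaRect(P*1000)
            print(nest,round(d['score'],2),b.round(),'rect mm',np.round(q[0],1),np.round(q[1],1),round(q[2],1))
    return im,C
E
python3 - <<'E'
from h import *
im,C=look('w2','nest_yellow',['old_cream'],.024)
cv2.imwrite('pics/w2c.png',cv2.resize(im[60:360,160:480],(640,600)))
E
```

```text
t 4.6 tcp [ 0.4446 -0.2288  0.1997] yaw of tool y 89.82 z [-0.002  0.002 -1.   ] j [-0.58 -0.13  1.78  0.    1.49 -2.15]
old_cream 0.95 px [322. 255.] xy [ 0.4725 -0.2297] rad 0.0308
nest_yellow 0.79 [281. 213. 370. 306.] rect mm [ 475.5 -227.2] [68.4 68.8] 71.8
```

View pics/w2c.png

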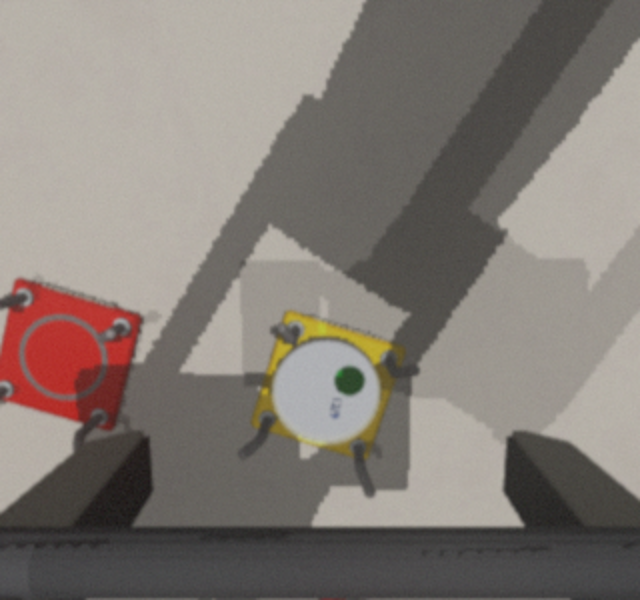

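The yellow nest is at (475.5,-227.2) mm with yaw 71.8°. In the crop, old cream with its green dot lies between the rods at (325,390), and the look-alike empty red nest is at (70,355).

In the tool's units: 0.02 m is 0.4, -0.0145 m is -0.29, 0.106 rad / 2 = 0.053.

```bash
python3 -c "
from h import *
to([.4735,-.229,.2],71.8);"
```

```text
t 4.75 tcp [ 0.4457 -0.2278  0.2016] yaw of tool y 90.0 z [ 0.001 -0.001 -1.   ] j [-0.58 -0.13  1.78  0.    1.49 -2.15]
shift [-0.0278 -0.0012  0.0017] rz 0.3177
```

Call:
move_tool(
  steps=[
    [-0.29, 0, 0.4, 0, 0, 0.053],
    [-0.29, 0, 0.4, 0, 0, 0.053],
    [0, 0, 0.4, 0, 0, 0.053],
    [0, 0, 0, 0, 0, 0],
    [0, 0, 0, 0, 0, 0],
  ],
  lines="1,2",
)

```text
time: 5.25
tool_pos: [0.4744, -0.2293, 0.1415]
```

```bash
python3 -c "
from h import *
to([.4735,-.229,.0125],71.8);"
```

```text
t 5.25 tcp [ 0.4744 -0.2293  0.1415] yaw of tool y 71.99 z [ 0. -0. -1.] j [-0.55 -0.02  1.78  0.    1.37 -1.8 ]
shift [1.00e-03 1.00e-04 1.29e-01] rz 0.0033
```

In the tool's units: 0.03 m is 0.6, 0.025 m is 0.5.

Call:
move_tool(
  steps=[
    [0, 0, 0.6, 0, 0, 0],
    [0, 0, 0.6, 0, 0, 0],
    [0, 0, 0.6, 0, 0, 0],
    [0, 0, 0.5, 0, 0, 0],
    [0, 0, 0.28, 0, 0, 0],
    [0, 0, 0, 0, 0, 0],
    [0, 0, 0, 0, 0, 0],
  ],
)

```text
time: 5.95
tool_pos: [0.4751, -0.2307, 0.0132]
orientation: [0.001, 0.158, 0.987, -0.0]
contact_force: [-0.1, 0.5, 0.3]
grip_width: 0.998
gripper_force: 0.0
```

Call:
move_tool(
  steps=[
    [0, 0, 0, 0, 0, 0],
    [0, 0, 0, 0, 0, 0],
    [0, 0, 0, 0, 0, 0],
    [0, 0, 0, 0, 0, 0],
    [0, 0, 0, 0, 0, 0],
    [0, 0, 0, 0, 0, 0],
    [0, 0, 0, 0, 0, 0],
    [0, 0, 0, 0, 0, 0],
  ],
  finger_gap=0.4,
  clamp_n=15,
)

```text
time: 6.75
tool_pos: [0.4741, -0.2302, 0.0117]
orientation: [0.0, 0.159, 0.987, -0.0]
contact_force: [-0.5, 0.4, 1.5]
grip_width: 0.587
gripper_force: 15.0
```

In the tool's units: 0.0435 m is 0.87, -0.03 m is -0.6.

Call:
move_tool(
  steps=[
    [0, 0, -0.4, 0, 0, 0],
    [0, 0, -0.6, 0, 0, 0],
    [0, 0, -0.7, 0, 0, 0],
    [0.3, 0.87, 0, 0, 0, 0],
    [0.3, 0.87, 0, 0, 0, 0],
    [0.3, 0.87, 0, 0, 0, 0],
    [0.3, 0.87, 0, 0, 0, 0],
    [0.3, 0.87, 0, 0, 0, 0],
    [0, 0, 0.6, 0, 0, 0],
    [0, 0, 0.6, 0, 0, 0],
    [0, 0, 0.4, 0, 0, 0],
    [0, 0, 0, 0, 0, 0],
    [0, 0, 0, 0, 0, 0],
  ],
)

```text
time: 8.05
tool_pos: [0.4708, -0.0001, 0.0166]
orientation: [-0.0, 0.159, 0.987, -0.0]
contact_force: [-0.6, 0.2, 0.1]
grip_width: 0.587
gripper_force: 15.0
```

In the tool's units: 0.008 m is 0.16, 0.0035 m is 0.07.

Call:
move_tool(
  steps=[
    [0, 0, 0.16, 0, 0, 0],
    [0, 0, 0.07, 0, 0, 0],
    [0, 0, 0, 0, 0, 0],
    [0, 0, 0, 0, 0, 0],
  ],
)

```text
time: 8.45
tool_pos: [0.4713, -0.0002, 0.0054]
orientation: [0.0, 0.159, 0.987, 0.0]
contact_force: [-0.4, -0.3, -0.0]
grip_width: 0.587
gripper_force: 15.0
```

Call:
move_tool(
  steps=[
    [0, 0, 0, 0, 0, 0],
    [0, 0, 0, 0, 0, 0],
    [0, 0, 0, 0, 0, 0],
    [0, 0, 0, 0, 0, 0],
    [0, 0, 0, 0, 0, 0],
    [0, 0, -0.6, 0, 0, 0],
    [0, 0, -0.8, 0, 0, 0],
    [0, 0, -0.8, 0, 0, 0],
    [0, 0, -0.8, 0, 0, 0],
    [0, 0, 0, 0, 0, 0],
  ],
  finger_gap=1.0,
)

```text
time: 9.45
tool_pos: [0.475, -0.0005, 0.1618]
orientation: [0.005, 0.159, 0.987, 0.0]
contact_force: [-0.8, -0.8, -0.4]
grip_width: 1.001
gripper_force: 0.0
```

```bash
python3 -c "
from h import *
to([.60,.147,.20],90)"
```

```text
t 9.45 tcp [ 0.475  -0.0005  0.1618] yaw of tool y 71.74 z [ 0.011 -0.001 -1.   ] j [-0.11 -0.19  1.91  0.    1.41 -1.36]
shift [-0.0729  0.1793 -0.037 ] rz -0.3187
```

In the tool's units: 0.045 m is 0.9, -0.0193 m is -0.386.

Call:
move_tool(
  steps=[
    [-0.386, 0.9, -0.18, 0, 0, 0],
    [-0.386, 0.9, -0.18, 0, 0, 0],
    [-0.386, 0.9, -0.18, 0, 0, 0],
    [-0.386, 0.9, -0.18, 0, 0, 0],
    [0, 0, 0, 0, 0, 0],
    [0, 0, 0, 0, 0, 0],
  ],
  lines="1,2",
)

```text
time: 10.05
tool_pos: [0.6005, 0.1473, 0.1894]
```

```bash
python3 - <<'E'
from h import *
im,C=look('w3',None,['new_cream','timer'],.016)
h=cv2.cvtColor(im,cv2.COLOR_BGR2HSV)
E
```

```text
t 10.05 tcp [0.6005 0.1473 0.1894] yaw of tool y 71.83 z [-0.002 -0.001 -1.   ] j [ 0.16  0.2   1.47 -0.    1.48 -1.1 ]
new_cream 0.68 px [337. 251.] xy [0.6294 0.1498] rad 0.0305
timer 0.71 px [238. 296.] xy [0.6428 0.0358] rad 0.0304
```

```bash
python3 -c "
from h import *
to([.629,.149,.004],71.8)"
```

```text
t 10.2 tcp [0.5999 0.1456 0.1906] yaw of tool y 71.69 z [-0.001 -0.    -1.   ] j [ 0.16  0.19  1.47 -0.    1.48 -1.1 ]
shift [-0.0267  0.0125  0.1865] rz -0.002
```

In the tool's units: 0.035 m is 0.7, 0.03 m is 0.6.

Call:
move_tool(
  steps=[
    [-0.27, 0.11, 0.6, 0, 0, 0],
    [-0.27, 0.11, 0.7, 0, 0, 0],
    [0, 0, 0.7, 0, 0, 0],
    [0, 0, 0.7, 0, 0, 0],
    [0, 0, 0.6, 0, 0, 0],
    [0, 0, 0.4, 0, 0, 0],
    [0, 0, 0, 0, 0, 0],
    [0, 0, 0, 0, 0, 0],
  ],
)

```text
time: 11.0
tool_pos: [0.6296, 0.1477, 0.0068]
orientation: [0.0, 0.159, 0.987, -0.0]
contact_force: [0.1, -0.6, 0.8]
grip_width: 1.002
gripper_force: 0.0
```

Call:
move_tool(
  steps=[
    [0, 0, 0, 0, 0, 0],
    [0, 0, 0, 0, 0, 0],
    [0, 0, 0, 0, 0, 0],
    [0, 0, 0, 0, 0, 0],
    [0, 0, 0, 0, 0, 0],
    [0, 0, 0, 0, 0, 0],
    [0, 0, 0, 0, 0, 0],
  ],
  finger_gap=0.4,
  clamp_n=15,
)

```text
time: 11.7
tool_pos: [0.63, 0.1487, 0.0063]
orientation: [0.0, 0.159, 0.987, 0.0]
contact_force: [-1.7, -0.1, 1.6]
grip_width: 0.582
gripper_force: 15.0
```

```bash
python3 -c "
from h import *
s,M=state();print(M.T@(np.array([.4755,-.2272,.012])-s['tool_pos']))"
```

```text
t 11.7 tcp [0.63   0.1487 0.0063] yaw of tool y 71.74 z [ 0.  0. -1.] j [ 0.15  0.44  1.52  0.    1.18 -1.1 ]
[ 0.02888099 -0.40540856 -0.00580865]
```

In the tool's units: -0.045 m is -0.9, -0.04 m is -0.8.

Call:
move_tool(
  steps=[
    [0, 0, -0.5, 0, 0, 0],
    [0, 0, -0.8, 0, 0, 0],
    [0, 0, -0.9, 0, 0, 0],
    [0.064, -0.9, 0, 0, 0, 0],
    [0.064, -0.9, 0, 0, 0, 0],
    [0.064, -0.9, 0, 0, 0, 0],
    [0.064, -0.9, 0, 0, 0, 0],
    [0.064, -0.9, 0, 0, 0, 0],
    [0.064, -0.9, 0, 0, 0, 0],
    [0.064, -0.9, 0, 0, 0, 0],
    [0.064, -0.9, 0, 0, 0, 0],
    [0.064, -0.9, 0, 0, 0, 0],
    [0, 0, 0, 0, 0, 0],
    [0, 0, 0, 0, 0, 0],
    [0, 0, 0, 0, 0, 0],
  ],
)

```text
time: 13.2
tool_pos: [0.4758, -0.2261, 0.1159]
orientation: [-0.0, 0.159, 0.987, 0.0]
contact_force: [-0.4, 0.4, -0.9]
grip_width: 0.587
gripper_force: 15.0
```

```bash
python3 - <<'E'
from h import *
im,C=look('w4','nest_yellow',[],.13)
s=r.get_state()
for d in regions_of('wrist','new_cream')[:2]:
    cs=max(cv2.findContours(d['region'].astype('uint8'),0,2)[0],key=len)[:,0]
    P=np.array([plane(C,u,s['tool_pos'][2]-.0063+.016) for u in cs],np.float32); print(d['score'],cv2.minEnclosingCircle(P))
to([.4755,-.2272,.015],71.8)
cv2.imwrite('pics/w4c.png',im[60:480,100:560])
E
```

```text
t 13.2 tcp [ 0.4758 -0.2261  0.1159] yaw of tool y 71.75 z [-0.     0.001 -1.   ] j [-0.54  0.01  1.81  0.    1.33 -1.79]
nest_yellow 0.89 [270. 201. 372. 257.] rect mm [ 464.4 -223.4] [68.9 44.8] 72.2
0.81 ((0.4740443229675293, -0.22493351995944977), 0.0296666007488966)
t 13.35 tcp [ 0.4761 -0.2257  0.1159] yaw of tool y 71.85 z [-0.  0. -1.] j [-0.54  0.01  1.81  0.    1.33 -1.79]
shift [ 1.000e-04 -1.600e-03  1.009e-01] rz 0.0009
```

View pics/w4c.png

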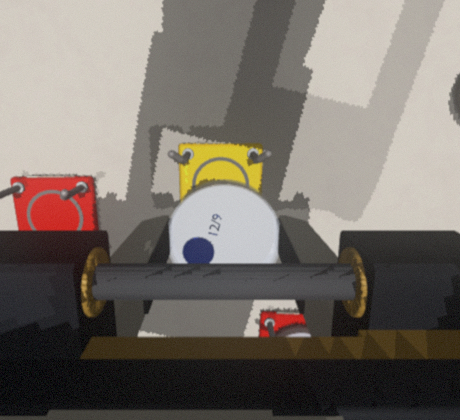

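The held new cream plate with its blue dot sits at crop pixel (225,225), centred in front of the yellow pad to within about 2 mm. I'm lowering it.

In the tool's units: 0.03 m is 0.6, -0.002 m is -0.04.

Call:
move_tool(
  steps=[
    [-0.04, -0.03, 0.6, 0, 0, 0],
    [0, 0, 0.6, 0, 0, 0],
    [0, 0, 0.4, 0, 0, 0],
    [0, 0, 0.26, 0, 0, 0],
    [0, 0, 0.14, 0, 0, 0],
    [0, 0, 0, 0, 0, 0],
    [0, 0, 0, 0, 0, 0],
  ],
)

```text
time: 14.05
tool_pos: [0.4778, -0.2292, 0.017]
orientation: [0.001, 0.159, 0.987, -0.0]
contact_force: [0.1, 0.3, -0.5]
grip_width: 0.588
gripper_force: 15.0
```

In the tool's units: 0.002 m is 0.04.

Call:
move_tool(
  steps=[
    [0, 0, 0.04, 0, 0, 0],
    [0, 0, 0, 0, 0, 0],
    [0, 0, 0, 0, 0, 0],
  ],
)

```text
time: 14.35
tool_pos: [0.4773, -0.2292, 0.0145]
orientation: [0.0, 0.159, 0.987, -0.0]
contact_force: [0.0, 0.1, 0.5]
grip_width: 0.587
gripper_force: 15.0
```

Call:
move_tool(
  steps=[
    [0, 0, 0, 0, 0, 0],
    [0, 0, 0, 0, 0, 0],
    [0, 0, 0, 0, 0, 0],
    [0, 0, 0, 0, 0, 0],
    [0, 0, 0, 0, 0, 0],
    [0, 0, -0.5, 0, 0, 0],
    [0, 0, -0.8, 0, 0, 0],
    [0, 0, -0.9, 0, 0, 0],
    [0.306, 0.86, 0, 0, 0, 0],
    [0.306, 0.86, 0, 0, 0, 0],
    [0.306, 0.86, 0, 0, 0, 0],
    [0.306, 0.86, 0, 0, 0, 0],
    [0.306, 0.86, 0, 0, 0, 0],
    [0, 0, 0, 0, 0, 0],
    [0, 0, 0, 0, 0, 0],
  ],
  finger_gap=1.0,
)

```text
time: 15.85
tool_pos: [0.4717, -0.0, 0.1241]
orientation: [0.0, 0.157, 0.988, -0.0]
contact_force: [0.1, -0.1, -1.1]
grip_width: 1.0
gripper_force: 0.0
```

```bash
python3 - <<'E'
from h import *
look('w5','nest_yellow',['old_cream','new_cream'],.016)
s,M=state();print(M.T@(np.array([.471,0,.0052])-s['tool_pos']))
E
```

```text
t 15.85 tcp [ 0.4717 -0.      0.1241] yaw of tool y 71.91 z [ 0. -0. -1.] j [-0.11 -0.16  1.95 -0.    1.35 -1.36]
old_cream 0.79 px [324. 242.] xy [0.4698 0.0012] rad 0.0295
nest_yellow 0.55 [ 46. 280. 122. 287.] rect mm [ 443.9 -214.1] [66.2  1.9] 71.9
t 16.05 tcp [ 0.4718 -0.0022  0.124 ] yaw of tool y 71.63 z [-0. -0. -1.] j [-0.11 -0.16  1.95 -0.    1.35 -1.36]
[0.00148522 0.00182391 0.11883156]
```

In the tool's units: 0.035 m is 0.7, 0.03 m is 0.6.

Call:
move_tool(
  steps=[
    [0, 0, 0.6, 0, 0, 0],
    [0, 0, 0.7, 0, 0, 0],
    [0, 0, 0.6, 0, 0, 0],
    [0, 0, 0.47, 0, 0, 0],
    [0, 0, 0, 0, 0, 0],
    [0, 0, 0, 0, 0, 0],
  ],
)

```text
time: 16.65
tool_pos: [0.4716, -0.0017, 0.0058]
orientation: [-0.001, 0.16, 0.987, -0.0]
contact_force: [0.4, 0.1, 0.7]
grip_width: 1.004
gripper_force: 0.0
```

Call:
move_tool(
  steps=[
    [0, 0, 0, 0, 0, 0],
    [0, 0, 0, 0, 0, 0],
    [0, 0, 0, 0, 0, 0],
    [0, 0, 0, 0, 0, 0],
    [0, 0, 0, 0, 0, 0],
    [0, 0, 0, 0, 0, 0],
    [0, 0, -0.5, 0, 0, 0],
    [0, 0, -0.9, 0, 0, 0],
    [0, 0, -0.9, 0, 0, 0],
    [-0.306, -0.86, 0, 0, 0, 0],
    [-0.306, -0.86, 0, 0, 0, 0],
    [-0.306, -0.86, 0, 0, 0, 0],
    [-0.306, -0.86, 0, 0, 0, 0],
    [-0.306, -0.86, 0, 0, 0, 0],
    [0, 0, 0, 0, 0, 0],
    [0, 0, 0, 0, 0, 0],
  ],
  finger_gap=0.4,
  clamp_n=15,
)

```text
time: 18.25
tool_pos: [0.4765, -0.2297, 0.1201]
orientation: [-0.0, 0.16, 0.987, 0.0]
contact_force: [0.5, 0.2, -0.8]
grip_width: 0.584
gripper_force: 15.0
```

```bash
python3 - <<'E'
from h import *
im,C=look('w6',None,['new_cream'],.024)
s,M=state();print(M.T@(np.array([.476,-.228,.0264])-s['tool_pos']))
cv2.imwrite('pics/w6c.png',im[60:480,100:560])
E
```

```text
t 18.25 tcp [ 0.4765 -0.2297  0.1201] yaw of tool y 71.6 z [-0.001  0.001 -1.   ] j [-0.55  0.01  1.8   0.    1.34 -1.8 ]
new_cream 0.95 px [329. 227.] xy [ 0.4746 -0.228 ] rad 0.029
t 18.35 tcp [ 0.4768 -0.228   0.1202] yaw of tool y 71.75 z [-0.001  0.001 -1.   ] j [-0.54  0.01  1.8   0.    1.34 -1.8 ]
[ 0.00069011 -0.00027084  0.09377553]
```

View pics/w6c.png

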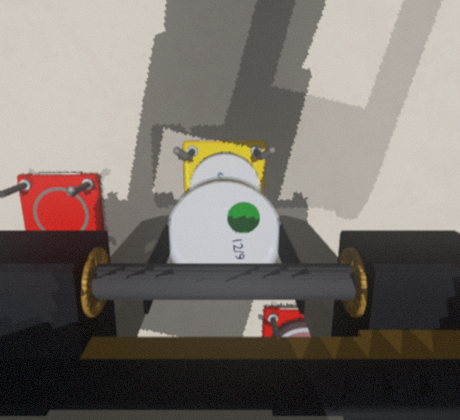

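The green-dot plate at (225,220) is held over the new plate, which sits flat in the nest at (225,165). I'm lowering it.

In the tool's units: 0.03 m is 0.6, 0.02 m is 0.4.

Call:
move_tool(
  steps=[
    [0, 0, 0.6, 0, 0, 0],
    [0, 0, 0.6, 0, 0, 0],
    [0, 0, 0.4, 0, 0, 0],
    [0, 0, 0.16, 0, 0, 0],
    [0, 0, 0.09, 0, 0, 0],
    [0, 0, 0, 0, 0, 0],
    [0, 0, 0, 0, 0, 0],
  ],
)

```text
time: 19.05
tool_pos: [0.4779, -0.2292, 0.0293]
orientation: [0.001, 0.159, 0.987, -0.0]
contact_force: [-0.2, 0.5, -0.2]
grip_width: 0.585
gripper_force: 15.0
```

In the tool's units: 0.002 m is 0.04.

Call:
move_tool(
  steps=[
    [0, 0, 0.04, 0, 0, 0],
    [0, 0, 0, 0, 0, 0],
    [0, 0, 0, 0, 0, 0],
  ],
)

```text
time: 19.35
tool_pos: [0.4774, -0.2293, 0.0266]
orientation: [0.0, 0.159, 0.987, -0.0]
contact_force: [0.7, -0.2, 1.7]
grip_width: 0.586
gripper_force: 15.0
```

Call:
move_tool(
  steps=[
    [0, 0, 0, 0, 0, 0],
    [0, 0, 0, 0, 0, 0],
    [0, 0, 0, 0, 0, 0],
    [0, 0, 0, 0, 0, 0],
    [0, 0, 0, 0, 0, 0],
    [0, 0, -0.5, 0, 0, 0],
    [0, 0, -0.9, 0, 0, 0],
    [0, 0, -0.9, 0, 0, 0],
    [0, 0, -0.9, 0, 0, 0],
    [-0.63, 0.296, 0, 0, 0, 0],
    [-0.63, 0.296, 0, 0, 0, 0],
    [-0.63, 0.296, 0, 0, 0, 0],
    [-0.63, 0.296, 0, 0, 0, 0],
    [0, 0, 0, 0, 0, 0],
    [0, 0, 0, 0, 0, 0],
  ],
  finger_gap=1.0,
)

```text
time: 20.85
tool_pos: [0.6152, -0.2119, 0.185]
orientation: [-0.001, 0.158, 0.987, 0.0]
contact_force: [-0.3, 0.2, 0.3]
grip_width: 0.998
gripper_force: 0.0
```

```bash
python3 - <<'E'
from h import *
im,C=look('w7','nest_red',['old_red','old_cream'],.024)
cv2.imwrite('pics/w7c.png',cv2.resize(im[60:360,120:520],(800,600)))
E
```

```text
t 20.85 tcp [ 0.6152 -0.2119  0.185 ] yaw of tool y 71.79 z [-0.002  0.001 -1.   ] j [-0.41  0.28  1.37 -0.    1.48 -1.66]
old_red 0.63 px [332. 262.] xy [ 0.6484 -0.2099] rad 0.03
old_red 0.46 px [329. 250.] xy [ 0.6505 -0.2155] rad 0.0539
old_cream 0.94 px [256.  93.] xy [ 0.4739 -0.2295] rad 0.031
nest_red 0.68 [299. 224. 376. 305.] rect mm [ 630.1 -209.4] [68.4 38.7] 88.5
nest_red 0.65 [  0. 198. 108. 283.] rect mm [ 542.4 -469.3] [67.6 66.9] 83.9
```

View pics/w7c.png

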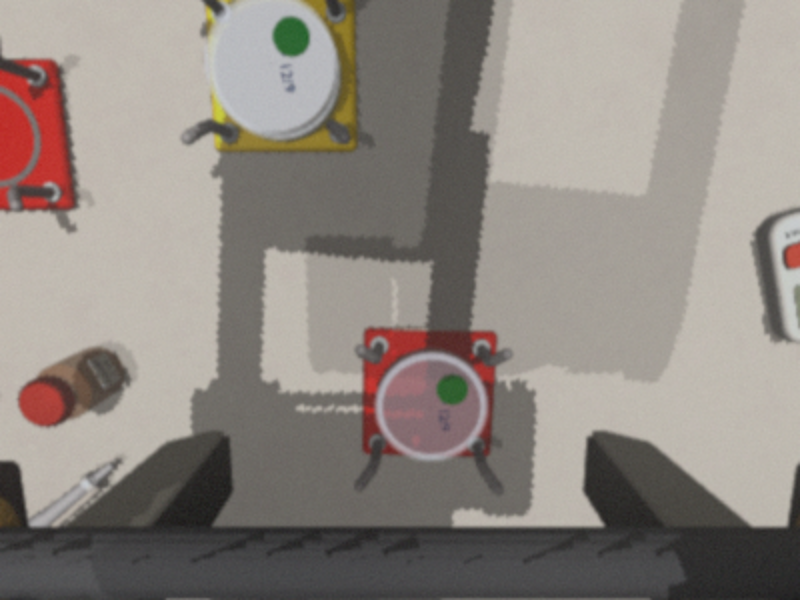

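Old red sits in the red nest at crop (430,405), with vial and pipette more than 150 mm to the left. The yellow stack shows the green dot on top. I'll measure the red pad's corners from this picture.

```bash
python3 - <<'E'
from h import *
im=cv2.imread('pics/w7.png'); s=dict(r.get_state()); C=cam('wrist',s)
h=cv2.cvtColor(im,cv2.COLOR_BGR2HSV); m=cv2.inRange(h,(0,150,40),(8,255,255))|cv2.inRange(h,(172,150,40),(180,255,255))
k=np.zeros_like(m);k[215:295,295:372]=255;m&=k
m=cv2.morphologyEx(m,cv2.MORPH_OPEN,np.ones((3,3)))
ys,xs=np.nonzero(m);H=cv2.convexHull(np.c_[xs,ys])[:,0]
P=np.array([plane(C,u,.008) for u in H],np.float32)*1000;print(cv2.minAreaRect(P),len(xs))
c=np.array([plane(C,(120+a/2,60+b/2),.008) for a,b in((365,328),(497,330),(493,455),(363,455))]);print(c.round(4),c.mean(0),np.degrees(np.arctan2(*(c[1]-c[0])[::-1])),np.degrees(np.arctan2(*(c[2]-c[3])[::-1])))
state()
E
```

```text
((641.66552734375, -209.48731994628906), (67.750732421875, 56.107757568359375), 70.46287536621094) 553
[[ 0.6033 -0.2314]
 [ 0.6259 -0.1666]
 [ 0.6914 -0.1883]
 [ 0.6691 -0.2555]] [ 0.64741482 -0.21047517] 70.78634008520989 71.6723538108166
t 21.05 tcp [ 0.6145 -0.2126  0.1865] yaw of tool y 71.7 z [ 0. -0. -1.] j [-0.41  0.28  1.38 -0.    1.48 -1.66]
```

In the tool's units: 0.035 m is 0.7, 0.03 m is 0.6, 0.006 rad / 2 = 0.003.

Call:
move_tool(
  steps=[
    [-0.31, 0.12, 0.6, 0, 0, 0.003],
    [-0.31, 0.12, 0.7, 0, 0, 0],
    [0, 0, 0.7, 0, 0, 0],
    [0, 0, 0.6, 0, 0, 0],
    [0, 0, 0.5, 0, 0, 0],
    [0, 0, 0.35, 0, 0, 0],
    [0, 0, 0, 0, 0, 0],
    [0, 0, 0, 0, 0, 0],
  ],
)

```text
time: 21.85
tool_pos: [0.6486, -0.2111, 0.0146]
orientation: [0.0, 0.162, 0.987, -0.0]
contact_force: [0.1, 0.3, 1.0]
grip_width: 1.002
gripper_force: 0.0
```

Call:
move_tool(
  steps=[
    [0, 0, 0, 0, 0, 0],
    [0, 0, 0, 0, 0, 0],
    [0, 0, 0, 0, 0, 0],
    [0, 0, 0, 0, 0, 0],
    [0, 0, 0, 0, 0, 0],
    [0, 0, 0, 0, 0, 0],
    [0, 0, 0, 0, 0, 0],
  ],
  finger_gap=0.4,
  clamp_n=15,
)

```text
time: 22.55
tool_pos: [0.6485, -0.2107, 0.0137]
orientation: [0.0, 0.162, 0.987, -0.0]
contact_force: [-0.2, 0.1, 1.4]
grip_width: 0.585
gripper_force: 15.0
```

```bash
python3 -c "
from h import *
s,M=state();print(M.T@(np.array([.471,0,.0])-s['tool_pos']))"
```

```text
t 22.55 tcp [ 0.6485 -0.2107  0.0137] yaw of tool y 71.39 z [ 0. -0. -1.] j [-0.39  0.51  1.41  0.    1.22 -1.64]
[0.2354611  0.1430274  0.01367148]
```

In the tool's units: -0.045 m is -0.9, 0.0392 m is 0.784.

Call:
move_tool(
  steps=[
    [0, 0, -0.4, 0, 0, 0],
    [0, 0, -0.8, 0, 0, 0],
    [0, 0, -0.9, 0, 0, 0],
    [0.784, 0.476, 0, 0, 0, 0],
    [0.784, 0.476, 0, 0, 0, 0],
    [0.784, 0.476, 0, 0, 0, 0],
    [0.784, 0.476, 0, 0, 0, 0],
    [0.784, 0.476, 0, 0, 0, 0],
    [0.784, 0.476, 0, 0, 0, 0],
    [0, 0, 0.6, 0, 0, 0],
    [0, 0, 0.7, 0, 0, 0],
    [0, 0, 0.5, 0, 0, 0],
    [0, 0, 0.3, 0, 0, 0],
    [0, 0, 0.12, 0, 0, 0],
    [0, 0, 0, 0, 0, 0],
    [0, 0, 0, 0, 0, 0],
  ],
)

```text
time: 24.15
tool_pos: [0.4718, -0.0004, 0.0084]
orientation: [0.001, 0.162, 0.987, 0.0]
contact_force: [0.9, -0.9, 0.5]
grip_width: 0.586
gripper_force: 15.0
```

In the tool's units: 0.002 m is 0.04.

Call:
move_tool(
  steps=[
    [0, 0, 0.04, 0, 0, 0],
    [0, 0, 0, 0, 0, 0],
    [0, 0, 0, 0, 0, 0],
  ],
)

```text
time: 24.45
tool_pos: [0.4715, -0.0004, 0.006]
orientation: [0.0, 0.162, 0.987, 0.0]
contact_force: [-0.2, 0.3, 0.2]
grip_width: 0.588
gripper_force: 15.0
```

Call:
move_tool(
  steps=[
    [0, 0, 0, 0, 0, 0],
    [0, 0, 0, 0, 0, 0],
    [0, 0, 0, 0, 0, 0],
    [0, 0, 0, 0, 0, 0],
    [0, 0, 0, 0, 0, 0],
    [0, 0, -0.5, 0, 0, 0],
    [0, 0, -0.9, 0, 0, 0],
    [0, 0, -0.9, 0, 0, 0],
    [0, 0, -0.9, 0, 0, 0],
    [0.36, 0.748, 0, 0, 0, 0],
    [0.36, 0.748, 0, 0, 0, 0],
    [0.36, 0.748, 0, 0, 0, 0],
    [0.36, 0.748, 0, 0, 0, 0],
    [0.36, 0.748, 0, 0, 0, 0],
    [0, 0, 0, 0, 0, 0],
    [0, 0, 0, 0, 0, 0],
  ],
  finger_gap=1.0,
)

```text
time: 26.05
tool_pos: [0.445, 0.2063, 0.1654]
orientation: [-0.0, 0.16, 0.987, -0.0]
contact_force: [0.5, 0.1, 0.6]
grip_width: 1.0
gripper_force: 0.0
```

```bash
python3 - <<'E'
from h import *
im,C=look('w8',None,['new_red'],.016)
cv2.imwrite('pics/w8c.png',im[60:360,120:520])
to([.469,.204,.0055],71.4)
E
```

```text
t 26.05 tcp [0.445  0.2063 0.1654] yaw of tool y 71.54 z [-0. -0. -1.] j [ 0.33 -0.14  1.85 -0.    1.43 -0.92]
new_red 0.58 px [331. 258.] xy [0.4693 0.206 ] rad 0.03
t 26.15 tcp [0.4455 0.2049 0.1654] yaw of tool y 71.37 z [-0.    -0.001 -1.   ] j [ 0.33 -0.14  1.85 -0.    1.43 -0.92]
shift [-0.0225  0.0068  0.1599] rz -0.0005
```

View pics/w8c.png

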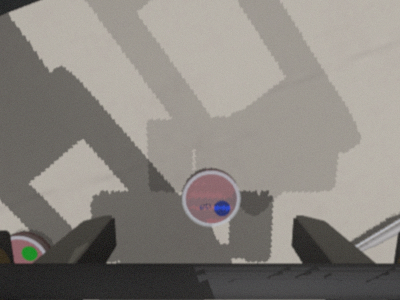

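New red with its blue dot is at crop (211,197). The pipette tip at (370,240) is about 150 mm away, so it is clear of the fingers.

In the tool's units: 0.035 m is 0.7, 0.03 m is 0.6.

Call:
move_tool(
  steps=[
    [-0.23, 0.08, 0.6, 0, 0, 0],
    [-0.23, 0.08, 0.7, 0, 0, 0],
    [0, 0, 0.7, 0, 0, 0],
    [0, 0, 0.6, 0, 0, 0],
    [0, 0, 0.4, 0, 0, 0],
    [0, 0, 0.18, 0, 0, 0],
    [0, 0, 0, 0, 0, 0],
    [0, 0, 0, 0, 0, 0],
  ],
)

```text
time: 26.95
tool_pos: [0.4707, 0.2055, 0.0076]
orientation: [0.001, 0.162, 0.987, 0.0]
contact_force: [0.6, 0.2, 0.0]
grip_width: 0.997
gripper_force: 0.0
```

Call:
move_tool(
  steps=[
    [0, 0, 0, 0, 0, 0],
    [0, 0, 0, 0, 0, 0],
    [0, 0, 0, 0, 0, 0],
    [0, 0, 0, 0, 0, 0],
    [0, 0, 0, 0, 0, 0],
    [0, 0, 0, 0, 0, 0],
    [0, 0, 0, 0, 0, 0],
  ],
  finger_gap=0.4,
  clamp_n=15,
)

```text
time: 27.65
tool_pos: [0.4699, 0.206, 0.0067]
orientation: [0.0, 0.162, 0.987, 0.0]
contact_force: [-0.5, -0.3, 2.5]
grip_width: 0.585
gripper_force: 15.0
```

```bash
python3 -c "
from h import *
s,M=state();print(M.T@(np.array([.6474,-.2105,.0])-s['tool_pos']))"
```

```text
t 27.65 tcp [0.4699 0.206  0.0067] yaw of tool y 71.4 z [ 0.  0. -1.] j [ 0.31  0.11  1.92  0.    1.11 -0.93]
[-0.30109302 -0.33808025  0.00669917]
```

Call:
move_tool(
  steps=[
    [0, 0, -0.5, 0, 0, 0],
    [0, 0, -0.9, 0, 0, 0],
    [0, 0, -0.9, 0, 0, 0],
    [-0.602, -0.676, 0, 0, 0, 0],
    [-0.602, -0.676, 0, 0, 0, 0],
    [-0.602, -0.676, 0, 0, 0, 0],
    [-0.602, -0.676, 0, 0, 0, 0],
    [-0.602, -0.676, 0, 0, 0, 0],
    [-0.602, -0.676, 0, 0, 0, 0],
    [-0.602, -0.676, 0, 0, 0, 0],
    [-0.602, -0.676, 0, 0, 0, 0],
    [-0.602, -0.676, 0, 0, 0, 0],
    [-0.602, -0.676, 0, 0, 0, 0],
    [0, 0, 0, 0, 0, 0],
    [0, 0, 0, 0, 0, 0],
  ],
)

```text
time: 29.15
tool_pos: [0.6468, -0.2113, 0.1204]
orientation: [-0.001, 0.163, 0.987, 0.0]
contact_force: [-0.1, -0.3, -0.0]
grip_width: 0.583
gripper_force: 15.0
```

```bash
python3 - <<'E'
from h import *
im,C=look('w9',None,[],.13)
s=r.get_state()
for d in regions_of('wrist','new_red')[:2]:
    cs=max(cv2.findContours(d['region'].astype('uint8'),0,2)[0],key=len)[:,0]
    P=np.array([plane(C,u,s['tool_pos'][2]-.0067+.016) for u in cs],np.float32); print(d['score'],cv2.minEnclosingCircle(P))
to([.6474,-.2105,.015],71.4)
cv2.imwrite('pics/w9c.png',cv2.resize(im[120:360,200:460],(650,600)))
E
```

```text
t 29.15 tcp [ 0.6468 -0.2113  0.1204] yaw of tool y 71.28 z [-0.001  0.001 -1.   ] j [-0.39  0.41  1.34  0.    1.39 -1.64]
0.84 ((0.6458374857902527, -0.21048398315906525), 0.029546335339546204)
0.46 ((0.6205611228942871, -0.08019766956567764), 0.026338890194892883)
t 29.25 tcp [ 0.6468 -0.2095  0.1211] yaw of tool y 71.42 z [-0.001  0.001 -1.   ] j [-0.39  0.4   1.35  0.    1.39 -1.64]
shift [-0.001  -0.0008  0.1061] rz 0.0003
```

View pics/w9c.png

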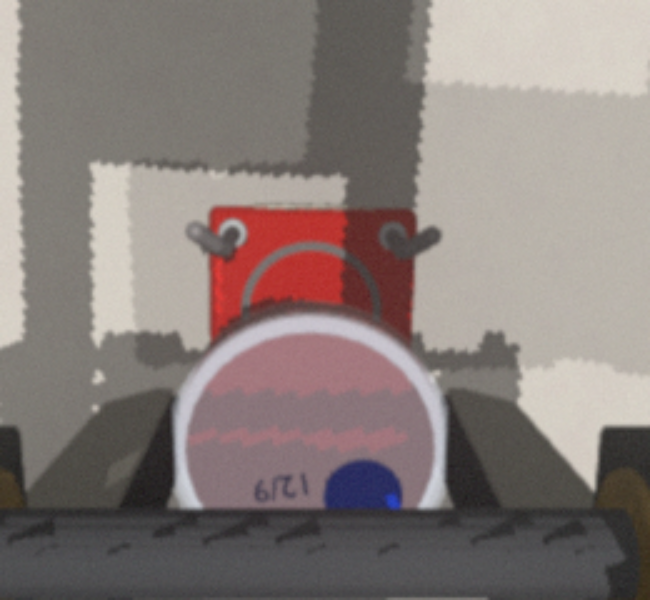

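The held plate at (311,440) is centred on the pad at (311,280). I'm lowering it.

In the tool's units: 0.03 m is 0.6, -0.0015 m is -0.03.

Call:
move_tool(
  steps=[
    [-0.03, 0, 0.6, 0, 0, 0],
    [0, 0, 0.6, 0, 0, 0],
    [0, 0, 0.5, 0, 0, 0],
    [0, 0, 0.24, 0, 0, 0],
    [0, 0, 0.12, 0, 0, 0],
    [0, 0, 0, 0, 0, 0],
    [0, 0, 0, 0, 0, 0],
  ],
)

```text
time: 29.95
tool_pos: [0.6497, -0.2111, 0.0203]
orientation: [0.001, 0.162, 0.987, -0.0]
contact_force: [0.1, -0.5, 0.2]
grip_width: 0.585
gripper_force: 15.0
```

In the tool's units: 0.004 m is 0.08.

Call:
move_tool(
  steps=[
    [0, 0, 0.08, 0, 0, 0],
    [0, 0, 0, 0, 0, 0],
    [0, 0, 0, 0, 0, 0],
  ],
)

```text
time: 30.25
tool_pos: [0.6488, -0.2111, 0.0149]
orientation: [0.0, 0.162, 0.987, -0.0]
contact_force: [-0.2, -0.3, -0.4]
grip_width: 0.586
gripper_force: 15.0
```

Call:
move_tool(
  steps=[
    [0, 0, 0, 0, 0, 0],
    [0, 0, 0, 0, 0, 0],
    [0, 0, 0, 0, 0, 0],
    [0, 0, 0, 0, 0, 0],
    [0, 0, 0, 0, 0, 0],
    [0, 0, -0.5, 0, 0, 0],
    [0, 0, -0.9, 0, 0, 0],
    [0, 0, -0.8, 0, 0, 0],
    [0.784, 0.476, 0, 0, 0, 0],
    [0.784, 0.476, 0, 0, 0, 0],
    [0.784, 0.476, 0, 0, 0, 0],
    [0.784, 0.476, 0, 0, 0, 0],
    [0.784, 0.476, 0, 0, 0, 0],
    [0.784, 0.476, 0, 0, 0, 0],
    [0, 0, 0, 0, 0, 0],
    [0, 0, 0, 0, 0, 0],
  ],
  finger_gap=1.0,
)

```text
time: 31.85
tool_pos: [0.4712, 0.0, 0.1249]
orientation: [0.001, 0.161, 0.987, -0.0]
contact_force: [-0.4, -0.6, 0.9]
grip_width: 1.003
gripper_force: 0.0
```

```bash
python3 - <<'E'
from h import *
look('w10',None,['old_red'],.016)
to([.471,-.0003,.0062],71.4)
E
```

```text
t 31.85 tcp [0.4712 0.     0.1249] yaw of tool y 71.5 z [ 0.001 -0.    -1.   ] j [-0.11 -0.16  1.95 -0.    1.35 -1.36]
old_red 0.95 px [323. 244.] xy [4.716e-01 2.000e-04] rad 0.0292
t 31.95 tcp [ 0.4722 -0.0011  0.1251] yaw of tool y 71.38 z [ 0.001 -0.    -1.   ] j [-0.11 -0.16  1.95 -0.    1.35 -1.36]
shift [0.0016 0.0004 0.1189] rz -0.0003
```

Units first: shifts go in shares of 50 mm and turns go in shares of 2 rad. So 0.035 m is 0.7, 0.03 m is 0.6.

Call:
move_tool(
  steps=[
    [0, 0, 0.6, 0, 0, 0],
    [0, 0, 0.7, 0, 0, 0],
    [0, 0, 0.6, 0, 0, 0],
    [0, 0, 0.47, 0, 0, 0],
    [0, 0, 0, 0, 0, 0],
    [0, 0, 0, 0, 0, 0],
  ],
)

```text
time: 32.55
tool_pos: [0.4717, -0.0013, 0.0062]
orientation: [-0.0, 0.162, 0.987, -0.0]
contact_force: [-0.3, 0.7, 0.5]
grip_width: 1.003
gripper_force: 0.0
```

Call:
move_tool(
  steps=[
    [0, 0, 0, 0, 0, 0],
    [0, 0, 0, 0, 0, 0],
    [0, 0, 0, 0, 0, 0],
    [0, 0, 0, 0, 0, 0],
    [0, 0, 0, 0, 0, 0],
    [0, 0, 0, 0, 0, 0],
    [0, 0, -0.5, 0, 0, 0],
    [0, 0, -0.9, 0, 0, 0],
    [0, 0, -0.9, 0, 0, 0],
    [-0.784, -0.476, 0, 0, 0, 0],
    [-0.784, -0.476, 0, 0, 0, 0],
    [-0.784, -0.476, 0, 0, 0, 0],
    [-0.784, -0.476, 0, 0, 0, 0],
    [-0.784, -0.476, 0, 0, 0, 0],
    [-0.784, -0.476, 0, 0, 0, 0],
    [0, 0, 0, 0, 0, 0],
    [0, 0, 0, 0, 0, 0],
  ],
  finger_gap=0.4,
  clamp_n=15,
)

```text
time: 34.25
tool_pos: [0.6482, -0.2115, 0.1193]
orientation: [-0.001, 0.162, 0.987, 0.0]
contact_force: [-0.9, 0.4, -0.2]
grip_width: 0.586
gripper_force: 15.0
```

```bash
python3 - <<'E'
from h import *
im,C=look('w11',None,['new_red'],.024)
s,M=state();print(M.T@(np.array([.648,-.2105,.027])-s['tool_pos']))
cv2.imwrite('pics/w11c.png',cv2.resize(im[120:360,200:460],(520,480)))
E
```

```text
t 34.25 tcp [ 0.6482 -0.2115  0.1193] yaw of tool y 71.31 z [-0.002  0.001 -1.   ] j [-0.39  0.41  1.34  0.    1.39 -1.64]
new_red 0.66 px [325. 228.] xy [ 0.6462 -0.2094] rad 0.0287
t 34.35 tcp [ 0.6481 -0.2101  0.1208] yaw of tool y 71.41 z [-0.001  0.001 -1.   ] j [-0.39  0.41  1.34  0.    1.39 -1.64]
[-0.00011406 -0.00041812  0.09382452]
```

View pics/w11c.png

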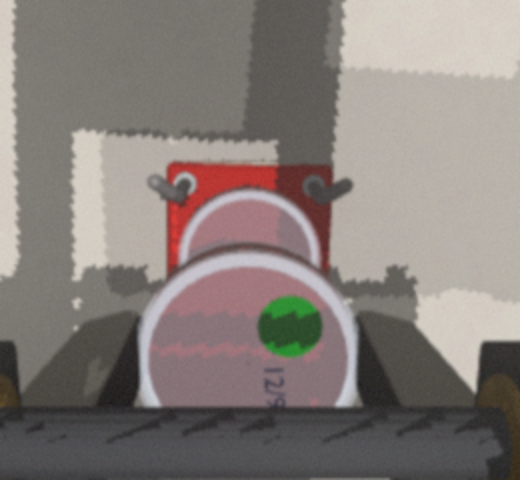

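The green-dot red plate at (250,340) is aligned over the seated new plate at (250,225). I'm lowering it.

In the tool's units: 0.03 m is 0.6, 0.02 m is 0.4.

Call:
move_tool(
  steps=[
    [0, 0, 0.6, 0, 0, 0],
    [0, 0, 0.6, 0, 0, 0],
    [0, 0, 0.4, 0, 0, 0],
    [0, 0, 0.16, 0, 0, 0],
    [0, 0, 0.06, 0, 0, 0],
    [0, 0, 0, 0, 0, 0],
    [0, 0, 0, 0, 0, 0],
    [0, 0, 0, 0, 0, 0],
  ],
)

```text
time: 35.15
tool_pos: [0.6497, -0.2113, 0.0318]
orientation: [0.001, 0.162, 0.987, -0.0]
contact_force: [0.2, -0.1, 0.1]
grip_width: 0.585
gripper_force: 15.0
```

In the tool's units: 0.0035 m is 0.07.

Call:
move_tool(
  steps=[
    [0, 0, 0.07, 0, 0, 0],
    [0, 0, 0, 0, 0, 0],
    [0, 0, 0, 0, 0, 0],
  ],
)

```text
time: 35.45
tool_pos: [0.6492, -0.2114, 0.0272]
orientation: [0.001, 0.162, 0.987, -0.0]
contact_force: [1.3, -1.2, 1.9]
grip_width: 0.582
gripper_force: 15.0
```

Call:
move_tool(
  steps=[
    [0, 0, 0, 0, 0, 0],
    [0, 0, 0, 0, 0, 0],
    [0, 0, 0, 0, 0, 0],
    [0, 0, 0, 0, 0, 0],
    [0, 0, 0, 0, 0, 0],
    [0, 0, -0.5, 0, 0, 0],
    [0, 0, -0.9, 0, 0, 0],
    [0, 0, -0.9, 0, 0, 0],
    [0.8, 0.4, -0.6, 0, 0, 0],
    [0.8, 0.4, -0.6, 0, 0, 0],
    [0.8, 0.4, 0, 0, 0, 0],
    [0.8, 0.4, 0, 0, 0, 0],
    [0.8, 0.4, 0, 0, 0, 0],
    [0.8, 0.4, 0, 0, 0, 0],
    [0, 0, 0, 0, 0, 0],
    [0, 0, 0, 0, 0, 0],
  ],
  finger_gap=1.0,
)

```text
time: 37.05
tool_pos: [0.4638, -0.0247, 0.1977]
orientation: [0.001, 0.161, 0.987, -0.0]
contact_force: [0.5, 0.0, 0.8]
grip_width: 0.998
gripper_force: 0.0
```

```bash
python3 - <<'E'
from h import *
state()
a=eyes.grab_frame('scene');b=eyes.grab_frame('side')
f=lambda i,y,x:cv2.resize(i[y:y+130,x:x+130],(400,400),interpolation=cv2.INTER_CUBIC)
cv2.imwrite('pics/fin.png',np.hstack([f(a,195,325),f(b,220,290)]))
E
```

```text
t 37.05 tcp [ 0.4638 -0.0247  0.1977] yaw of tool y 71.48 z [ 0.001 -0.    -1.   ] j [-0.16 -0.24  1.88 -0.    1.5  -1.41]
```

View pics/fin.png

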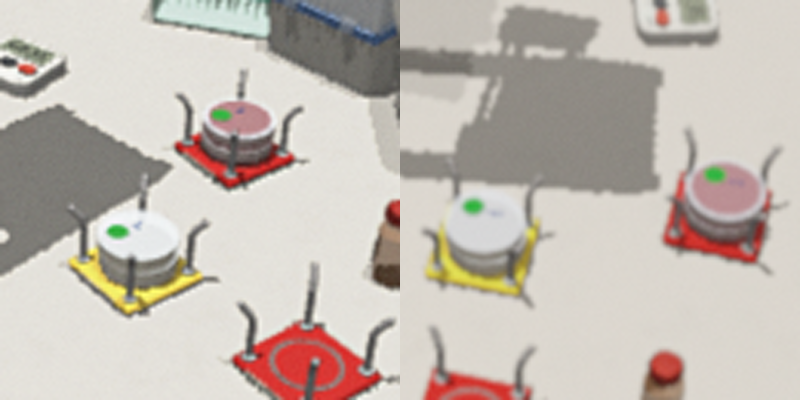

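Both stacks sit flat between the rods with the green dots on top, at (140,240) and (238,130) in the left panel. The arm is clear.

```bash
python3 -c "
from workcell import r
print(r.job_done())"
```

```text
the job is handed in; nothing more can be done
None
```

The job is handed in at about 37 s: in both nests the new plate is at the bottom with the old plate of the same agar on top. The last pictures show both stacks flat between the rods, and the arm came nowhere near the timer, vial or pipette.

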